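# Put the desk stationery away, each kind where it belongs

### The arm

A 6-joint arm with a two-finger parallel gripper is mounted at the origin on the work surface; the furniture and walls round the work are solid. World frame = base frame: x ahead of the robot, y to its left, z up, the work surface at z = 0. Lengths are in mm, angles in rad, forces in N, time in s.
With the tool pointing down it reaches from about 400 to 925 mm from the base axis. Payload 3.4 kg.
Tool frame: the origin (TCP) lies at the centre of the arm's flange, where the gripper is bolted on; the fingertips stand arm.tip_extent ahead of it and the grasp point (between the pads) lies 155 mm ahead of it (arm.tip_extent is the distance from the TCP to the fingertips, in mm); z points along the fingers, y is the line along which they close (so a half turn about z gives the same grasp; the last joint's range is limited). The gripper opens to 85 mm and grips with 20 to 120 N. Pads are 22 mm wide; open, the fingers measure 114 mm over their backs; the gripper's body (76 mm by 85 mm) begins 54 mm behind the grasp point. The pads swing forward as they close: fully open they stand 13 mm farther back than shut.
Start: joints at [1.143, 0.307, 1.506, -0, 1.328, -0.073], TCP at [199.241, 539.384, 404.705] pointing down, gripper open.
Joint ranges: [-3.12, 3.12], [-1.05, 2.28], [0.14, 2.33], [-1.42, 4.57], [0.1, 2.73], [-2.68, 2.68]. Speed limits (rad/s): [2.57, 2.57, 3.14, 3.14, 3.14, 3.14].

### API

Orientations are given as a rotation vector (axis times angle).
In Python, from rig import status, eyes, arm gives the robot as it stands.
- The arm moves only by the tool play_rows, never from a script. Its argument "moves" is a list that holds one entry, the list of rows, each a list of 5 numbers: the finger opening in mm, from 0 to 85.4, then the shift along the tool's x, y, z in mm, then the turn about the tool's z in degrees. In form: [[[claw, tx, ty, tz, turn], ...]]. A call has 1 to 20 rows; each row shifts and turns the commanded pose from where the row before left it, along the tool's axes as they then stand; what a row does not reach is not made up. A row lasts 1/10 s, in which the tool goes at most 50 mm and 8.59 degrees, less where a joint would pass 70% of its speed; a pose out of reach is approached as far as the arm can. A call is refused whole if a number of a shift passes 50 or a number of a turn 8.59, either way. A call with a gripper value outside its range is refused whole. The fingers move at their own pace and stop on an object; "squeeze" is the grip in N (left out, the last holds). Time passes only in rows, so rows that do not move let the fingers close. It gives the time, the measured TCP pose, the force, the opening and the grip force at its end, in the units of the state.
- status.read_state(): the state, without advancing time (a new reading comes with each control period).
- eyes.snapshot(name): name is "scene" or "top" or "wrist"; returns a dict with "image" (384x512x3 uint8, blue, green, red), "fx", "fy", "cx", "cy" (pixels), "rvec" (rotation vector, rad) and "tvec" (3), from world to camera coordinates, as OpenCV has them. Camera axes: x right, y down, z forward; pixel columns grow to the right and rows downward; lengths in mm; the calibration is good to about 2 mm. A picture is of the moment at which its call begins. There is no depth.
- arm.finish_job(): hands the job in; it is judged then, once.
Trained networks look in the newest picture that a camera, given by its name, has taken for a name from the list of things; names that differ only in an ending like _2 or _b are one class to them, and where a whole thing is asked for, a point or a joint stands for the part that bears it (a point fixed in the world has none). Each returns a list of dicts, best first, with "confidence" (0 to 1); they miss things now and then, are a little off and sometimes report something else, mostly with a low value. They report only what shows in the picture. A call takes as long as a camera call. They do not tell look-alikes from the thing itself.
- eyes.recognise(camera, target): "extent" ([centre column, centre row, width, height] as shares, 0 to 1, of the picture: columns of its width, rows of its height, round what is visible of it).
The state is a dict: "t": time; "joint_pos": joint angles; "dq": joint speeds; "tau": joint torques, N m; "tcp_pos": TCP position; "ee_rot": TCP orientation; "wrist_force": force on the tool from outside, world axes, zero at the start; "torque": the same for the moment, N m; "grip_width": finger opening in mm; "grasp_force": force on a finger pad.
Only numpy, scipy, OpenCV 4.12 (cv2) and the standard library are available. Lean on these libraries where they do the work, as an engineer would, in place of code of your own. Each camera call takes 0.05 s, during which the arm holds its last target. There are 200 camera calls.

### The job

Put the five things left lying about the desk where each kind belongs: the pen and the highlighter flat across the wooden pen rest, one in each of its two lanes; the glue stick upright in the round hole and the gel bottle upright in the oblong hole of the grey bottle stand, both right down; and the eraser flat in the metal dish. Leave the small carton and the paper-clip box where they are, and let go of everything at the end.

Things in the scene. Friction and masses are not known exactly. Their poses are not given: they have to be found in the camera images.
- pen: Thin dark ballpoint pen, 142 long, 9 wide, 9 high, lying flat. Origin: centre of its underside; y along the barrel, z up. Grip across the barrel (along x) at mid-length.
- highlighter: Thick highlighter pen, 118 long, 17 wide, 17 high, lying flat. Origin: centre of its underside; y along the barrel, z up. Grip across the barrel (along x) at mid-length. It does not roll.
- glue_stick: Slim round glue stick with a white cap, diameter 27, 92 high, standing upright. Origin: centre of its underside, z up. Grip round the cap or upper body, 55 to 75 above its foot.
- gel_bottle: Hand-gel bottle with a round cap, oval body 38 (along its x) by 47 (along its y) up to 89 above its foot, narrow cap (diameter 24) to 106; stands upright. Origin: centre of its underside, z up. Grip across the 38 (along x), 60 to 75 above its foot. The gripper's body needs to stay above the cap.
- eraser: Block eraser in two halves, 18 (x) by 52 (y) by 12 high, lying flat. Origin: centre of its underside, z up. Grip across the 18.
- pen_rest: Pale wooden pen rest, fixed to the desk: base plate 116 (x) by 92 (y), 5 thick, with two cross bars along x, each 10 thick, centred at y = -40 and +40, tops 26 above the desk. Each bar has four fins (6 thick, rising 14 above the bar) at x = -55, -11, 11, 55, which make two lanes 38 wide centred at x = -33 and +33. A pen lies in a lane along y, resting on both bars at height 26; the gap of 70 between the bars is free for the fingers. Origin: centre of its underside, z up.
- bottle_stand: Grey plastic block, fixed to the desk, 130 (x) by 84 (y) by 30 high, with two wells 25 deep (well floor 5 above the desk): a round one of diameter 44 centred at x = -36, y = 0 and a rectangular, oblong one 54 (x) by 63 (y) centred at x = +27, y = 0. Origin: centre of its underside, z up.
- dish: Shallow square metal dish, fixed to the desk, 98 by 98 outside, 90 by 90 inside, walls 4 thick, 14 high, floor about 4 thick. Origin: centre of its underside, z up.
- carton: Small printed carton, 45 (x) by 75 (y) by 18 high, lying on the desk near the work; to be left alone. Origin: centre of its underside.
- clip_box: Flat paper-clip box with a shut lid, 52 (x) by 64 (y) by 21 high, lying on the desk near the work; to be left alone. Origin: centre of its underside.
There are look-alikes about, which are no part of the job. Of the things like the glue_stick, leave any that is green; of the rest the larger one is meant.

How it is judged:
By the outcome, as a careful person would: the job done as asked, in the order asked, and still so for the second after the job is handed in, with the robot touching nothing.
It also fails if it takes over 131 s, if anything falls off the work surface, if the arm or the gripper's body presses on something with over 40 N, if the wrist force passes 120 N, or if a joint passes its speed limit or range.

## Working session

There is one attempt and no reset: what is moved stays moved. The work goes in short steps, Python scripts to look and compute and a tool call to move; the robot and the scene stay as the last step left them, time stands still between calls to the robot, and variables do not carry over. Pictures are saved under pics/ and viewed, at most 14 in all, crops included, and the job is handed in when it is done.

Besides the shell and the picture viewer there is one more tool, called after "Emit:" as a command line: name --argument value ..., lists and objects as JSON in quotes. play_rows: Moves the arm, as the interface text tells. Its arguments: {"type":"object","properties":{"moves":{"type":"array","items":{"type":"array","items":{"type":"array","items":{"type":"number"}}}},"squeeze":{"type":"number"}},"required":["moves"]}

```bash
mkdir -p pics; ls
cat > h.py <<'E'
import numpy as np, cv2
from rig import status, eyes, arm
def snap(n,save=None):
    s=eyes.snapshot(n)
    if save: cv2.imwrite(f'pics/{save}.png',s['image'])
    return s
def cam(s):
    R=cv2.Rodrigues(np.array(s['rvec'],float))[0]; t=np.array(s['tvec'],float).ravel(); return R,t
def ray(s,u,v,z):
    R,t=cam(s); d=R.T@np.array([(u-s['cx'])/s['fx'],(v-s['cy'])/s['fy'],1]); c=-R.T@t
    return c+d*(z-c[2])/d[2]
def proj(s,p):
    R,t=cam(s); q=R@np.array(p,float)+t; return s['fx']*q[0]/q[2]+s['cx'], s['fy']*q[1]/q[2]+s['cy']
E
python3 - <<'E'
from h import *
names="pen highlighter glue_stick gel_bottle eraser pen_rest bottle_stand dish carton clip_box".split()
ims=[]
for c in ("top","scene"):
    s=snap(c); im=s['image'].copy(); R,t=cam(s); print(c,(-R.T@t).round(),s['fx'])
    cv2.imwrite(f'pics/{c}0.png',cv2.resize(im,(800,600),interpolation=cv2.INTER_CUBIC))
    for n in names:
        for d in eyes.recognise(c,n)[:4]:
            if d['confidence']<.3: continue
            e=np.array(d['extent'])*[512,384,512,384]; print(c,n,round(d['confidence'],2),e.round(),ray(s,e[0],e[1],10).round())
st=status.read_state(); print(st, arm.tip_extent)
E
```

```text
pics
top [399.  21. 894.] 353.86695527981584
top pen 0.53 [259. 216.  55.  19.] [433.  49.  10.]
top highlighter 0.89 [329. 222.  48.   8.] [ 416. -124.   10.]
top highlighter 0.42 [274. 171.   8.  11.] [548.   9.  10.]
top glue_stick 0.66 [382. 263.  21.  16.] [ 316. -250.   10.]
top gel_bottle 0.7 [207. 201.  18.  21.] [472. 181.  10.]
top eraser 0.55 [309. 192.  20.   5.] [493. -77.  10.]
top pen_rest 0.66 [227. 146.  36.  48.] [613. 129.  10.]
top bottle_stand 0.77 [161. 233.  42.  56.] [393. 295.  10.]
top dish 0.59 [172. 163.  41.  43.] [571. 269.  10.]
top carton 0.74 [209. 263.  30.  24.] [319. 173.  10.]
top clip_box 0.71 [291. 135.  27.  29.] [640. -34.  10.]
scene [-172. -428.  656.] 416.4720441155883
scene pen 0.41 [242. 213.  35.  29.] [426.  47.  10.]
scene highlighter 0.89 [302. 244.  46.  20.] [ 412. -125.   10.]
scene glue_stick 0.68 [252. 184.  11.  26.] [535.  95.  10.]
scene glue_stick 0.62 [332. 285.  17.  40.] [ 347. -230.   10.]
scene glue_stick 0.61 [279. 184.  17.  35.] [574.  36.  10.]
scene gel_bottle 0.87 [213. 172.  20.  42.] [521. 215.  10.]
scene eraser
[... 251 characters left out ...]
 19.  17.] [640. -30.  10.]
{'t': 1.1, 'joint_pos': array([ 1.14353728e+00,  3.06798740e-01,  1.50638052e+00, -7.11533329e-06,
        1.32839949e+00, -7.35064165e-02]), 'dq': array([ 0.00125752, -0.00163529,  0.00097125,  0.00141022, -0.00028584,
        0.00061169]), 'tau': array([ 2.82261763e-04, -4.57509148e+01, -2.52334517e+01, -5.74121418e-05,
        1.05803934e-03,  4.45140211e-05]), 'tcp_pos': array([199.2254262 , 539.39829318, 404.7129918 ]), 'ee_rot': array([5.52776041e-01, 3.09256841e+00, 1.84750269e-05]), 'wrist_force': array([-0.42330249, -0.44273517,  0.16377675]), 'torque': array([0.04972717, 0.00493536, 0.00519301]), 'grasp_force': 0.0, 'grip_width': 85.26071380873258} 173.4
```

View pics/top0.png

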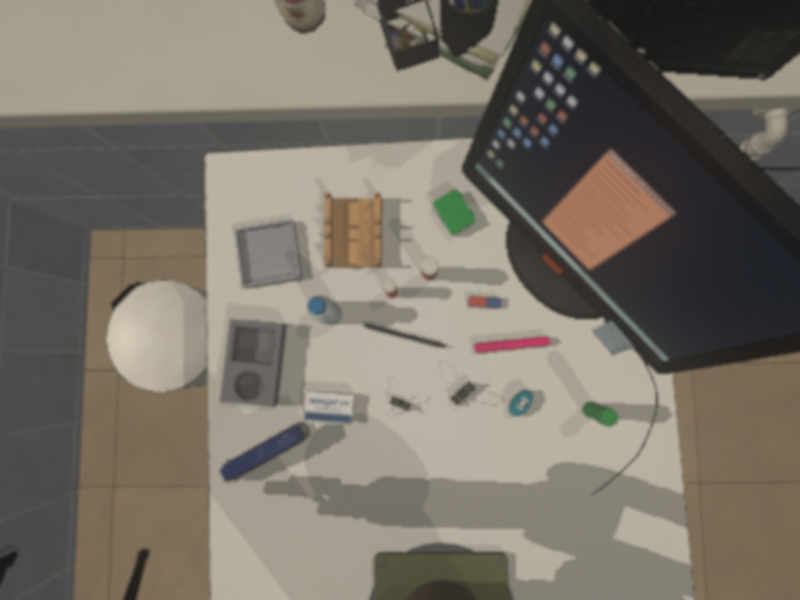

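View pics/scene0.png

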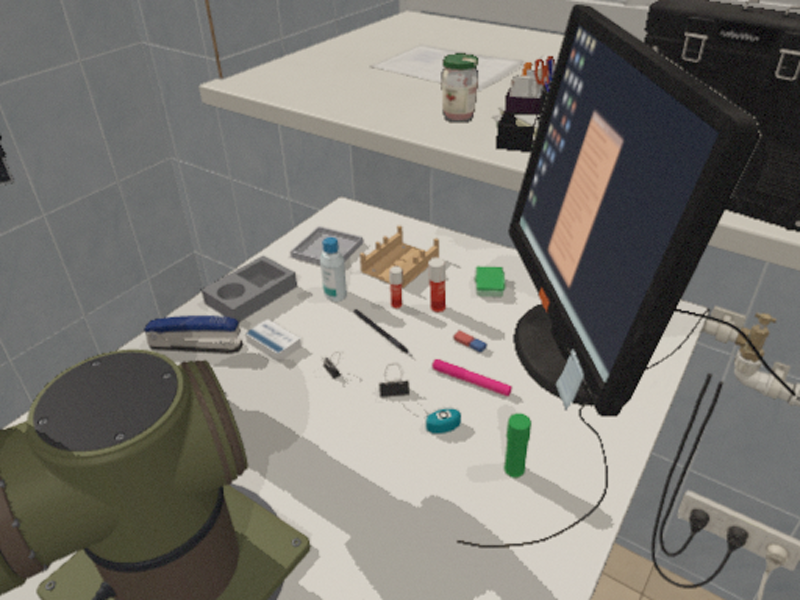

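The two red-bodied, white-capped sticks are at scene px (437,285) and (396,287) of 800. The green one is at (517,445) and is excluded by colour. The left-hand red one is smaller, so (437,285) is meant. I'll confirm this in an enlarged crop.

Run:
```python
from h import *
s=snap('top'); im=s['image']
cv2.imwrite('pics/tc.png',cv2.resize(im[110:275,135:355],(800,600),interpolation=cv2.INTER_CUBIC))
s2=snap('scene'); im2=s2['image']
cv2.imwrite('pics/sc.png',cv2.resize(im2[140:260,190:350],(800,600),interpolation=cv2.INTER_CUBIC))
```

```text
(no output)
```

View pics/tc.png

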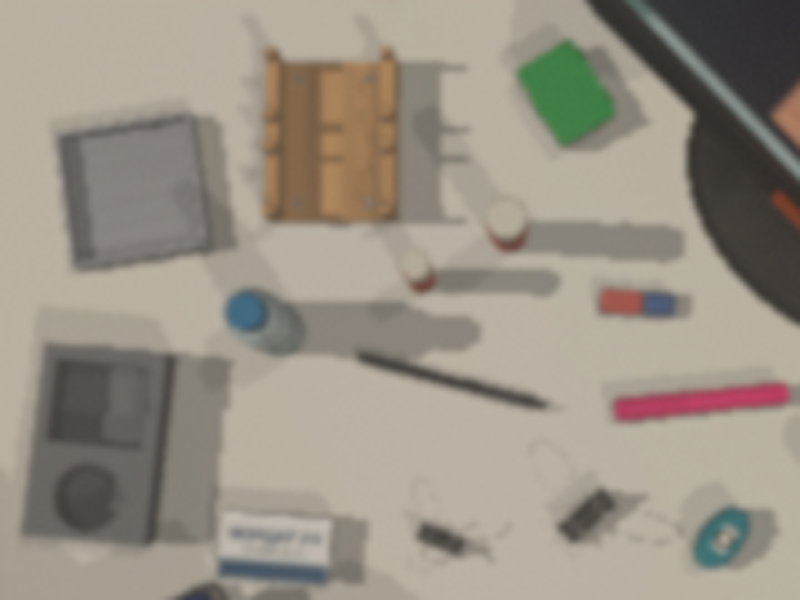

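View pics/sc.png

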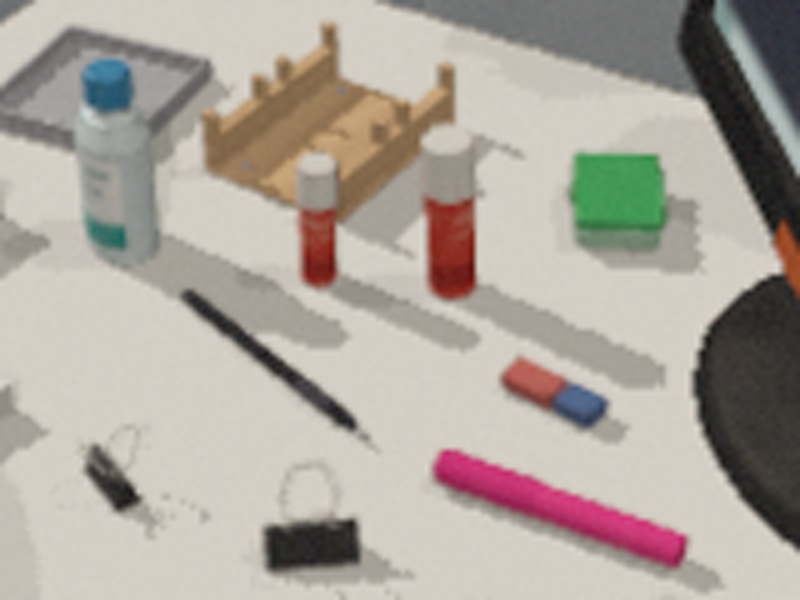

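Confirmed: the larger red stick has its cap at crop (507,220) in top and (450,165) in scene, and the small one sits left of it. Next I compute poses from the top view.

Run:
```python
from h import *
from scipy.optimize import least_squares
s=snap('top')
P=lambda u,v:(135+u/3.636,110+v/3.636)
W=lambda u,v,z:ray(s,*P(u,v),z)[:2]
a,b=W(360,356,5),W(558,407,4); print('pen',(a+b)/2,np.linalg.norm(a-b),np.degrees(np.arctan2(*(b-a)[::-1])))
a,b=W(615,410,9),W(800,392,9); print('hl',a,(a+b)/2,np.linalg.norm(a-b),np.degrees(np.arctan2(*(b-a)[::-1])))
print('glue',W(507,219,92),'small',W(420,266,75)); print('gel',W(246,310,106))
a,b=W(598,301,8),W(678,305,8);print('er',(a+b)/2,np.linalg.norm(a-b),np.degrees(np.arctan2(*(b-a)[::-1])))
def fit(n,loc,z,uv):
    w=np.array([W(*p,z) for p in uv]);loc=np.array(loc,float)
    f=lambda q:(loc@np.array([[np.cos(q[2]),np.sin(q[2])],[-np.sin(q[2]),np.cos(q[2])]])+q[:2]-w).ravel()
    best=min((least_squares(f,[*w.mean(0),y0]) for y0 in(0,1.57,3.14,-1.57)),key=lambda r:r.cost)
    print(n,best.x[:2].round(1),np.degrees(best.x[2]).round(1),best.fun.round(1))
fit('rest',[(55,40),(55,-40),(-55,40),(-55,-40)],40,[(271,54),(386,54),(271,212),(386,212)])
fit('stand',[(65,42),(65,-42),(-65,-42),(-65,42),(-36,0),(27,0)],30,[(48,345),(170,355),(150,545),(22,537),(87,497),(97,403)])
fit('dish',[(49,49),(49,-49),(-49,-49),(-49,49)],14,[(60,130),(190,115),(212,250),(75,270)])
def chk():
    s2=snap('scene')
    u=lambda x,y:(190+x/5,140+y/5)
    print('scene glue foot',ray(s2,*u(450,287),0),'top',ray(s2,*u(448,140),92))
    print('gel cap top',ray(s2,*u(108,70),106)); 
    print('pen',ray(s2,*u(185,293),5),ray(s2,*u(376,450),4)); print('hl',ray(s2,*u(442,463),9),ray(s2,*u(680,548),9))
    print('er',ray(s2,*u(511,370),6),ray(s2,*u(600,412),6))
chk()
```

```text
pen [436.39337545  44.13167115] 141.29794158682512 -105.09405517796932
hl [415.39740432 -62.70369397] [ 420.79708147 -125.80656484] 126.6669463660752 -85.10914632320949
glue [534.65750133  10.30214617] small [507.81298995  66.37413649]
gel [477.80781682 172.51458491]
er [488.82562969 -80.3117665 ] 55.083358027789345 -93.65873188780321
rest [604.7 129.8] -0.3 [-0.1  0.3  0.9 -0.9 -0.7  1.4 -0.  -0.8]
stand [396.1 287.9] -5.6 [ 1.5  1.5  1.2  1.2 -1.6  2.   0.5 -0.5 -0.8 -1.9 -0.8 -2.4]
dish [571.6 269.1] 7.6 [-2.1  1.9  1.6 -3.5  0.4 -0.   0.1  1.6]
scene glue foot [537.33259646   9.28490116   0.        ] top [534.08233925   9.62917192  92.        ]
gel cap top [477.32254937 172.88573853 106.        ]
pen [454.81677655 115.28944956   5.        ] [411.91037939 -29.3887242    4.        ]
hl [416.63279057 -62.21737979   9.        ] [ 427.75660169 -176.4255568     9.        ]
er [492.36117229 -53.39782732   6.        ] [ 489.15909936 -103.59386002    6.        ]
```

```bash
cat >> h.py <<'E'
def go(x,y,z,psi):
    "turn first (deg about tool z), then shift in the tool axes; psi = world angle of the closing line"
    st=status.read_state(); R=cv2.Rodrigues(np.array(st['ee_rot']))[0]
    p0=np.degrees(np.arctan2(R[1,1],R[0,1])); d=(psi-p0+90)%180-90
    a=np.radians(p0+d); ty=np.array([np.cos(a),np.sin(a),0]); tz=np.array([0,0,-1.]); tx=np.cross(ty,tz)
    D=np.array([x,y,z])-st['tcp_pos']
    print('t',round(st['t'],1),'tcp',st['tcp_pos'].round(1),'psi0',p0.round(1),'grip',round(st['grip_width'],1),'F',st['wrist_force'].round(1),'j',st['joint_pos'].round(2))
    print('  turn',round(-d,1),'shift',[round(float(D@v),1) for v in(tx,ty,tz)],'tilt',R[:,2].round(3))
E
python3 - <<'E'
from h import *
def M(s):
    R,t=cam(s); return np.array([[s['fx'],0,s['cx']],[0,s['fy'],s['cy']],[0,0,1]])@np.c_[R,t]
a,b=snap('top'),snap('scene')
X=cv2.triangulatePoints(M(a),M(b),np.array([[298,109],[426,237.]]).T,np.array([[328,148],[395,261.]]).T); print((X[:3]/X[3]).T.round())
go(434,43.5,300,-15.5)
E
```

```text
[[ 678.  -47.   93.]
 [ 382. -325.  100.]]
t 1.4 tcp [199.2 539.4 404.7] psi0 69.7 grip 85.1 F [0.1 0.1 0.2] j [ 1.14  0.31  1.51  0.    1.33 -0.07]
  turn 85.2 shift [-415.1, 358.7, 104.7] tilt [-0.  0. -1.]
```

Emit:
play_rows --moves '[[[80, 0, 0, 0, 8.52], [80, 0, 0, 0, 8.52], [80, 0, 0, 0, 8.52], [80, 0, 0, 0, 8.52], [80, 0, 0, 0, 8.52], [80, 0, 0, 0, 8.52], [80, 0, 0, 0, 8.52], [80, 0, 0, 0, 8.52], [80, 0, 0, 0, 8.52], [80, 0, 0, 0, 8.52], [80, -29, 25, 7, 0], [80, -29, 25, 7, 0], [80, -29, 25, 7, 0], [80, -29, 25, 7, 0], [80, -29, 25, 7, 0], [80, -29, 25, 7, 0], [80, -29, 25, 7, 0], [80, -29, 25, 7, 0], [80, -29, 25, 7, 0], [80, -29, 25, 7, 0]]]' --squeeze 40

```text
t: 3.4
tcp_pos: [363.3, 191.8, 334.8]
ee_rot: [2.5, 1.902, 0.002]
wrist_force: [0.9, 0.3, -1.0]
grip_width: 80.1
grasp_force: 0.0
```

Emit:
play_rows --moves '[[[80, -29, 25, 7, 0], [80, -29, 25, 7, 0], [80, -29, 25, 7, 0], [80, -29, 25, 7, 0], [80, 0, 0, 0, 0], [80, 0, 0, 0, 0]]]'

```text
t: 4.0
tcp_pos: [428.5, 54.0, 306.6]
ee_rot: [-2.502, -1.898, 0.0]
wrist_force: [0.1, 1.2, -0.3]
grip_width: 80.0
grasp_force: 0.0
```

Run:
```python
from h import *
go(434,43.5,176,-15.5)
s=snap('wrist'); R,t=cam(s); print((-R.T@t).round(),s['fx'])
im=cv2.resize(s['image'],(800,600))
for p,c in(((434,43.5,5),'pen'),((421.5,-120.5,9),'hl'),((534.5,10,92),'glue'),((478,172.5,106),'gel')):
    u,v=proj(s,p); print(c,u,v); cv2.circle(im,(int(u*1.5625),int(v*1.5625)),5,(0,255,255),1)
cv2.imwrite('pics/w1.png',im)
```

```text
t 4.0 tcp [428.5  54.  306.6] psi0 -15.6 grip 80.0 F [ 0.1  1.2 -0.3] j [0.03 0.22 1.93 0.   0.99 0.3 ]
  turn -0.1 shift [-8.7, 8.1, 130.6] tilt [-0.001  0.    -1.   ]
[450. 128. 276.] 303.0735316373657
pen 267.50484727835817 192.01081071554907
hl 296.2858758447455 335.48546110887304
glue 429.1835616240726 238.36613851479956
gel 290.41372554331275 -12.301609761445064
```

View pics/w1.png

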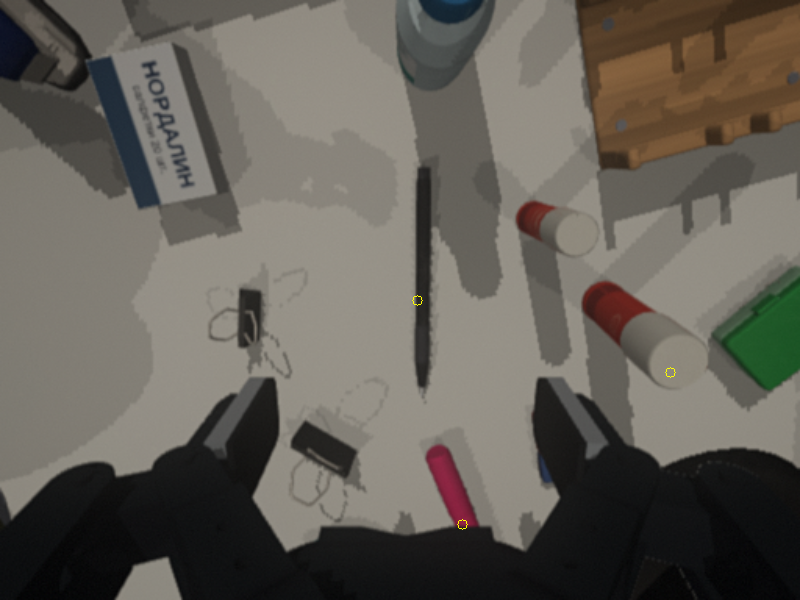

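Run:
```python
from h import *
s=snap('wrist')
k=1.5625
W=lambda u,v,z:ray(s,u/k,v/k,z)[:2].round(1)
a,b=W(424,168,5),W(424,400,4); print('pen',a,b,(a+b)/2,np.linalg.norm(a-b),np.degrees(np.arctan2(*(b-a)[::-1])))
print('hl end',W(438,448,9)); print('clips',W(325,445,5),W(325,520,3),W(250,318,5),W(290,375,3),W(375,390,10))
print('glue cap',W(678,358,92),'gel cap', W(452,-5,106))
print('rest corner z40?',W(590,165,5))
go(434,45,176,-15.5)
```

```text
pen [456.7 117.2] [419.6 -22.3] [438.15  47.45] 144.34909074878163 -104.89306488377652
hl end [419.9 -56. ]
clips [347.9 -36.4] [327.8 -95.7] [332.3  60.6] [342.   17.2] [392.5  -3.9]
glue cap [537.9  16.8] gel cap [475.9 169.7]
rest corner z40? [545.4  94.1]
t 4.1 tcp [427.8  55.2 306.8] psi0 -15.5 grip 79.8 F [ 0.1 -0.2 -0.1] j [0.03 0.22 1.93 0.   0.99 0.3 ]
  turn 0.0 shift [-8.2, 8.7, 130.8] tilt [-0.001  0.    -1.   ]
```

Emit:
play_rows --moves '[[[45, -7, 10, 10, 0], [45, 0, 0, 20, 0], [45, 0, 0, 20, 0], [45, 0, 0, 20, 0], [45, 0, 0, 20, 0], [45, 0, 0, 16, 0], [45, 0, 0, 12, 0], [45, 0, 0, 8, 0], [45, 0, 0, 4, 0], [45, 0, 0, 0, 0], [45, 0, 0, 0, 0]]]'

```text
t: 5.2
tcp_pos: [436.3, 45.5, 177.0]
ee_rot: [2.499, 1.903, 0.001]
wrist_force: [-0.1, 0.2, 0.0]
grip_width: 44.8
grasp_force: 0.0
```

Emit:
play_rows --moves '[[[0, 0, 0, 0, 0], [0, 0, 0, 0, 0], [0, 0, 0, 0, 0], [0, 0, 0, 0, 0], [0, 0, 0, 0, 0], [0, 0, 0, 0, 0]]]'

```text
t: 5.8
tcp_pos: [436.2, 45.3, 177.3]
ee_rot: [2.5, 1.902, 0.002]
wrist_force: [-1.0, -0.3, 5.6]
grip_width: 7.6
grasp_force: 40.6
```

Emit:
play_rows --moves '[[[0, 0, 0, -10, 0], [0, 0, 0, -25, 0], [0, 0, 0, -30, 0], [0, 0, 0, -30, 0], [0, 0, 0, -20, -7.8], [0, 0, 0, -8, -7.8], [0, 12, 28.8, 0, 0], [0, 12, 28.8, 0, 0], [0, 12, 28.8, 0, 0], [0, 12, 28.8, 0, 0], [0, 12, 28.8, 0, 0], [0, 12, 28.8, 0, 0], [0, 12, 28.8, 0, 0], [0, 0, 0, 0, 0], [0, 0, 0, 0, 0]]]'

```text
t: 7.3
tcp_pos: [637.3, 129.9, 299.6]
ee_rot: [-2.218, -2.224, 0.002]
wrist_force: [-0.5, -0.6, -0.4]
grip_width: 7.6
grasp_force: 39.9
```

Run:
```python
from h import *
go(637.7,129.8,203,0)
s=snap('wrist','w2')
for q in ((637.7-33*0,129.8,26),(604.7+55,89.8,40),(604.7+55,169.8,40),(604.7+11,89.8,40),(604.7+11,169.8,40)): print(np.round(proj(s,q),1))
s=snap('top');print('pen?',eyes.recognise('top','pen')[:2],eyes.recognise('top','pen_rest')[:1])
```

```text
t 7.3 tcp [637.3 129.9 299.6] psi0 0.2 grip 7.6 F [-0.5 -0.6 -0.4] j [ 0.14  0.5   1.47 -0.    1.17  0.13]
  turn 0.2 shift [-0.1, 0.4, 96.6] tilt [-0.001 -0.    -1.   ]
[258.8 191.8]
[285.1 242.6]
[287.9 147.1]
[232.4 242.5]
[229.8 146.9]
pen? [{'extent': [0.5688, 0.3529, 0.0498, 0.0714], 'confidence': 0.62}, {'extent': [0.4226, 0.3234, 0.1154, 0.0141], 'confidence': 0.48}] [{'extent': [0.474, 0.3634, 0.0027, 0.0664], 'confidence': 0.62}]
```

View pics/w2.png

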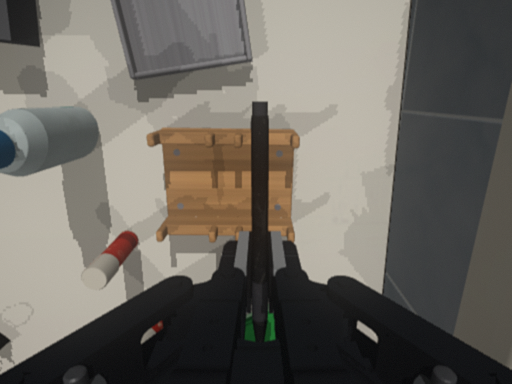

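Run:
```python
from h import *
s=snap('wrist'); t=snap('top'); c=snap('scene')
print('pen axis pred',proj(s,(637.3,130,127)),proj(s,(637.3,200,127)), 'end z131',proj(s,(637.3,200,131)))
for u,v in((296,140),(291,233),(238,138),(240,233)): print(ray(s,u,v,40).round(1))
print(proj(t,(637.3,129.9,300)),proj(c,(637.3,129.9,300)))
# scene estimates of fin tops from earlier crop
u=lambda x,y:(190+x/5,140+y/5)
for p in((328,28),(445,70),(212,115),(330,178)): print('scene',ray(c,*u(*p),40).round(1))
cv2.imwrite('pics/tc2.png',cv2.resize(t['image'][110:190,185:285],(800,640),interpolation=cv2.INTER_CUBIC)[:600])
```

```text
pen axis pred (np.float64(259.845313373381), np.float64(248.3495302342047)) (np.float64(260.11238860449544), np.float64(109.7090715943794)) end z131 (np.float64(260.1293024437715), np.float64(110.08088643139703))
[664.5 174.5  40. ]
[663.2  97.9  40. ]
[620.9 175.9  40. ]
[621.   97.8  40. ]
(np.float64(206.36215727072178), np.float64(93.23515937627103)) (np.float64(261.0564875107613), np.float64(60.6384653971343))
scene [658.2 167.9  40. ]
scene [656.5  88.   40. ]
scene [550.7 168.9  40. ]
scene [537.   82.3  40. ]
```

View pics/tc2.png

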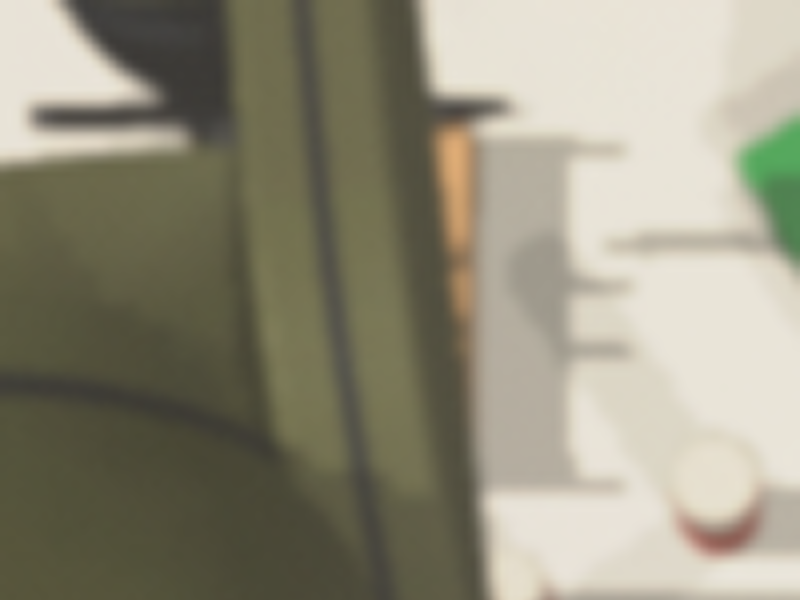

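Run:
```python
from h import *
t=snap('top')
for x,y in((510,106),(450,107),(32,117)): print(ray(t,185+x/8,110+y/8,127).round(1))
```

```text
[635.5  66.4 127. ]
[635.5  83.1 127. ]
[634.8 200.1 127. ]
```

Emit:
play_rows --moves '[[[0, 1, 2, 14, 0], [0, 0, 0, 20, 0], [0, 0, 0, 20, 0], [0, 0, 0, 15, 0], [0, 0, 0, 10, 0], [0, 0, 0, 8, 0], [0, 0, 0, 5, 0], [0, 0, 0, 3, 0], [0, 0, 0, 0, 0], [0, 0, 0, 0, 0]]]'

```text
t: 8.7
tcp_pos: [639.7, 130.8, 205.2]
ee_rot: [2.219, 2.223, 0.001]
wrist_force: [1.6, -0.2, 0.1]
grip_width: 7.3
grasp_force: 39.9
```

Emit:
play_rows --moves '[[[15, 0, 0, 0, 0], [28, 0, 0, 0, 0], [28, 0, 0, 0, 0], [28, 0, 0, 0, 0], [28, 0, 0, -10, 0], [28, 0, 0, -20, 0], [28, 0, 0, -30, 0], [28, 0, 0, -30, 0], [28, 0, 0, -10, 0], [28, 0, 0, 0, 0]]]'

```text
t: 9.7
tcp_pos: [640.1, 130.9, 307.2]
ee_rot: [2.217, 2.222, 0.006]
wrist_force: [1.5, 0.7, -0.2]
grip_width: 28.1
grasp_force: 0.0
```

Run:
```python
from h import *
go(422,-120,290,5.3)
s=snap('wrist','w3')
```

```text
t 9.7 tcp [640.1 130.9 307.2] psi0 0.1 grip 28.1 F [ 1.5  0.7 -0.2] j [0.14 0.49 1.46 0.   1.18 0.13]
  turn -5.2 shift [-229.7, -240.3, 17.2] tilt [ 0.005  0.001 -1.   ]
```

View pics/w3.png

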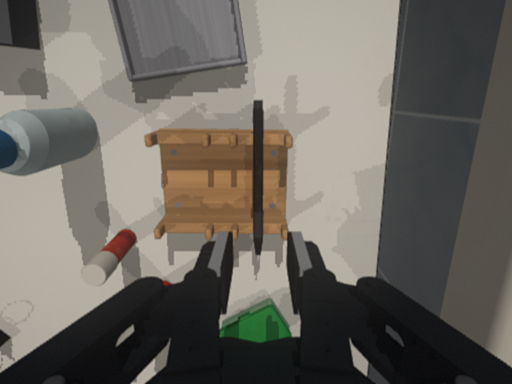

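The pen lies across both bars in the far lane at (258,175), between fins at columns 235 and 288. Next is the highlighter.

Emit:
play_rows --moves '[[[45, 0, 0, 0, -5.2], [45, -22.9, -23.9, 0, 0], [45, -22.9, -23.9, 0, 0], [45, -22.9, -23.9, 0, 0], [45, -22.9, -23.9, 0, 0], [45, -22.9, -23.9, 0, 0], [45, -22.9, -23.9, 0, 0], [45, -22.9, -23.9, 0, 0], [45, -22.9, -23.9, 0, 0], [45, -22.9, -23.9, 0, 0], [45, -22.9, -23.9, 0, 0], [45, 0, 0, 0, 0], [45, 0, 0, 0, 0]]]'

```text
t: 11.05
tcp_pos: [421.9, -119.6, 303.6]
ee_rot: [-2.117, -2.318, 0.001]
wrist_force: [0.2, 0.4, -0.3]
grip_width: 45.2
grasp_force: 0.0
```

Run:
```python
from h import *
go(423.5,-119.5,179,5.2)
s=snap('wrist'); im=s['image'].astype(int)
m=((im[...,2]-im[...,1]>70)&(im[...,0]-im[...,1]>20)).astype(np.uint8)
n,l,st,c=cv2.connectedComponentsWithStats(m); i=1+st[1:,4].argmax(); print(st[i])
ys,xs=np.where(l==i); w=np.array([ray(s,x,y,9)[:2] for x,y in zip(xs,ys)])
r=cv2.minAreaRect(w.astype(np.float32)); print(r)
```

```text
t 11.1 tcp [ 421.9 -119.6  303.6] psi0 5.2 grip 45.2 F [ 0.2  0.4 -0.3] j [-0.37  0.23  1.92  0.    0.99 -0.46]
  turn 0.0 shift [-0.0, 1.6, 124.6] tilt [-0.002  0.001 -1.   ]
[ 252  117   18  128 1986]
((423.33160400390625, -118.8671875), (14.880187034606934, 119.31293487548828), 4.754440784454346)
```

Emit:
play_rows --moves '[[[45, 0.5, 1.5, 10, 0], [45, 0, 0, 20, 0], [45, 0, 0, 20, 0], [45, 0, 0, 20, 0], [45, 0, 0, 20, 0], [45, 0, 0, 16, 0], [45, 0, 0, 12, 0], [45, 0, 0, 5, 0], [45, 0, 0, 2, 0], [45, 0, 0, 0, 0], [0, 0, 0, 0, 0], [0, 0, 0, 0, 0], [0, 0, 0, 0, 0], [0, 0, 0, 0, 0], [0, 0, 0, 0, 0]]]'

```text
t: 12.6
tcp_pos: [424.5, -118.9, 180.4]
ee_rot: [2.115, 2.321, 0.001]
wrist_force: [0.6, 0.6, 7.2]
grip_width: 15.9
grasp_force: 39.7
```

Run:
```python
from h import *
go(574,131,310,0)
```

```text
t 12.6 tcp [ 424.5 -118.9  180.4] psi0 5.3 grip 15.9 F [0.6 0.6 7.2] j [-0.37  0.44  2.06  0.    0.64 -0.46]
  turn 5.3 shift [249.9, 149.5, -129.6] tilt [ 0.002 -0.    -1.   ]
```

Emit:
play_rows --moves '[[[0, 0, 0, -10, 0], [0, 0, 0, -25, 0], [0, 0, 0, -30, 0], [0, 0, 0, -35, 0], [0, 0, 0, -25, 0], [0, 0, 0, -5, 5.3], [0, 25, 15, 0, 0], [0, 25, 15, 0, 0], [0, 25, 15, 0, 0], [0, 25, 15, 0, 0], [0, 25, 15, 0, 0], [0, 25, 15, 0, 0], [0, 25, 15, 0, 0], [0, 25, 15, 0, 0], [0, 25, 15, 0, 0], [0, 25, 15, 0, 0], [0, 0, 0, 0, 0], [0, 0, 0, 0, 0]]]'

```text
t: 14.4
tcp_pos: [573.8, 131.7, 309.8]
ee_rot: [-2.219, -2.223, 0.001]
wrist_force: [0.3, -0.9, -0.1]
grip_width: 16.0
grasp_force: 39.1
```

Run:
```python
from h import *
go(574,131,206.5,0)
```

```text
t 14.4 tcp [573.8 131.7 309.8] psi0 0.1 grip 16.0 F [ 0.3 -0.9 -0.1] j [ 0.15  0.41  1.6  -0.    1.13  0.15]
  turn 0.1 shift [-0.7, 0.2, 103.3] tilt [-0.001 -0.001 -1.   ]
```

Emit:
play_rows --moves '[[[0, 0, 1.5, 15, 0], [0, 0, 0, 22, 0], [0, 0, 0, 22, 0], [0, 0, 0, 16, 0], [0, 0, 0, 12, 0], [0, 0, 0, 8, 0], [0, 0, 0, 5, 0], [0, 0, 0, 3, 0], [0, 0, 0, 0, 0], [0, 0, 0, 0, 0]]]'

```text
t: 15.4
tcp_pos: [575.8, 131.4, 207.2]
ee_rot: [2.22, 2.222, 0.001]
wrist_force: [-0.1, 0.4, -1.1]
grip_width: 15.7
grasp_force: 39.2
```

Emit:
play_rows --moves '[[[24, 0, 0, 0, 0], [36, 0, 0, 0, 0], [36, 0, 0, 0, 0], [36, 0, 0, 0, 0], [36, 0, 0, -10, 0], [36, 0, 0, -20, 0], [36, 0, 0, -30, 0], [36, 0, 0, -30, 0], [36, 0, 0, -20, 0], [36, 0, 0, 0, 0]]]'

```text
t: 16.4
tcp_pos: [576.8, 131.5, 320.9]
ee_rot: [2.218, 2.219, 0.01]
wrist_force: [0.1, -0.2, 0.3]
grip_width: 35.8
grasp_force: 0.0
```

Run:
```python
from h import *
go(536,10.5,330,26)
s=snap('wrist','w4'); im=s['image']
g=snap('scene'); cv2.imwrite('pics/w4.png',np.vstack([cv2.resize(im,(400,300)),cv2.resize(g['image'][130:230,180:313],(400,300),interpolation=cv2.INTER_CUBIC)]))
```

```text
t 16.4 tcp [576.8 131.5 320.9] psi0 0.0 grip 35.8 F [ 0.1 -0.2  0.3] j [0.15 0.4  1.59 0.   1.15 0.15]
  turn -26.0 shift [-90.9, -89.8, -9.1] tilt [ 0.008  0.001 -1.   ]
```

View pics/w4.png

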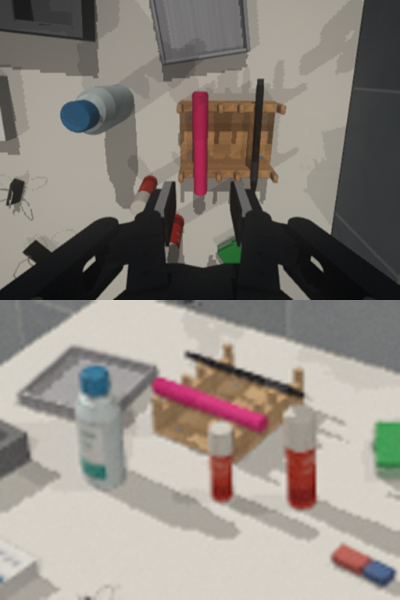

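Both are on their lanes, the highlighter at (200,140) and the pen at (259,125) in the upper view. The glue stick is next.

Emit:
play_rows --moves '[[[60, 0, 0, 0, -8.6], [60, 0, 0, 0, -8.59], [60, 0, 0, 0, -8.59], [60, -18.2, -17.7, 0, 0], [60, -18.2, -17.7, 0, 0], [60, -18.2, -17.7, 0, 0], [60, -18.2, -17.7, 0, 0], [60, -18.2, -17.7, 0, 0], [60, 0, 0, 0, 0], [60, 0, 0, 0, 0]]]'

```text
out of range
```

Emit:
play_rows --moves '[[[60, 0, 0, 0, -8.59], [60, 0, 0, 0, -8.59], [60, 0, 0, 0, -8.59], [60, -18.2, -17.7, 0, 0], [60, -18.2, -17.7, 0, 0], [60, -18.2, -17.7, 0, 0], [60, -18.2, -17.7, 0, 0], [60, -18.2, -17.7, 0, 0], [60, 0, 0, 0, 0], [60, 0, 0, 0, 0]]]'

```text
t: 17.5
tcp_pos: [535.0, 10.6, 315.6]
ee_rot: [-1.67, -2.658, 0.001]
wrist_force: [-0.1, 0.0, -0.1]
grip_width: 60.1
grasp_force: 0.0
```

Run:
```python
from h import *
go(536.5,11,220,26)
s=snap('wrist'); im=s['image'].astype(int)
print('pred cap',proj(s,(536.5,11,92)))
for d in eyes.recognise('wrist','glue_stick'):
    e=np.array(d['extent'])*[512,384,512,384]; print(d['confidence'],e.round(),ray(s,e[0],e[1],70).round())
```

```text
t 17.5 tcp [535.   10.6 315.6] psi0 25.7 grip 60.1 F [-0.1  0.  -0.1] j [-0.06  0.34  1.71  0.    1.09 -0.51]
  turn -0.3 shift [-0.3, 1.6, 95.6] tilt [-0.002  0.001 -1.   ]
pred cap (np.float64(259.9370267998486), np.float64(213.60466177916345))
0.8 [267. 110.  32.  31.] [512.  74.  70.]
0.68 [262. 201.  41.  59.] [537.  13.  70.]
```

Emit:
play_rows --moves '[[[60, 0, 1.5, 10, 0], [60, 0, 0, 20, 0], [60, 0, 0, 20, 0], [60, 0, 0, 20, 0], [60, 0, 0, 14, 0], [60, 0, 0, 8, 0], [60, 0, 0, 4, 0], [60, 0, 0, 0, 0], [60, 0, 0, 0, 0], [0, 0, 0, 0, 0], [0, 0, 0, 0, 0], [0, 0, 0, 0, 0], [0, 0, 0, 0, 0], [0, 0, 0, 0, 0]]]'

```text
t: 19.0
tcp_pos: [537.3, 11.5, 221.5]
ee_rot: [1.669, 2.66, 0.002]
wrist_force: [0.8, 0.5, 5.6]
grip_width: 25.6
grasp_force: 39.5
```

Emit:
play_rows --moves '[[[0, 0, 0, 0, 0], [0, 0, 0, -10, 0], [0, 0, 0, -25, 0], [0, 0, 0, -30, 0], [0, 0, 0, -30, 0], [0, 0, 0, -25, 0], [0, 0, 0, -10, 0], [0, 0, 0, 0, 0]]]'

```text
t: 19.8
tcp_pos: [537.1, 11.4, 352.2]
ee_rot: [1.668, 2.659, 0.002]
wrist_force: [-0.5, -0.5, -0.3]
grip_width: 25.5
grasp_force: 39.3
```

Run:
```python
from h import *
go(362,292.5,350,84.4)
go(362,292.5,350,39)
```

```text
t 19.8 tcp [537.1  11.4 352.2] psi0 25.8 grip 25.5 F [-0.5 -0.5 -0.3] j [-0.06  0.3   1.66 -0.    1.18 -0.51]
  turn -58.6 shift [201.7, 262.6, 2.2] tilt [ 0.003 -0.    -1.   ]
t 19.8 tcp [537.1  11.4 352.2] psi0 25.8 grip 25.5 F [-0.5 -0.5 -0.3] j [-0.06  0.3   1.66 -0.    1.18 -0.51]
  turn -13.2 shift [328.6, 40.8, 2.2] tilt [ 0.003 -0.    -1.   ]
```

Emit:
play_rows --moves '[[[0, 30, -3.2, 0, 0], [0, 30, -3.2, 0, 0], [0, 30, -3.2, 0, 0], [0, 30, -3.2, 0, 0], [0, 30, -3.2, 0, 0], [0, 30, -3.2, 0, 0], [0, 30, -3.2, 0, 0], [0, 30, -3.2, 0, 0], [0, 30, -3.2, 0, 0], [0, 30, -3.2, 0, 0], [0, 29, -3.2, 0, 0], [0, 0, 0, 0, 0], [0, 0, 0, 0, 0]]]'

```text
t: 21.1
tcp_pos: [361.2, 292.4, 349.3]
ee_rot: [-1.666, -2.662, 0.005]
wrist_force: [-0.2, -0.1, -0.7]
grip_width: 25.9
grasp_force: 39.3
```

Run:
```python
from h import *
go(362,292,226.5,25.8)
s=snap('wrist'); im=cv2.resize(s['image'],(800,600)).copy()
def poly(pts,z,c):
    cv2.polylines(im,[np.array([np.array(proj(s,(*p,z)))*1.5625 for p in pts]).astype(int)],True,c,1)
a=np.radians(-5.6); Rm=np.array([[np.cos(a),-np.sin(a)],[np.sin(a),np.cos(a)]]); T=lambda q:np.array(q)@Rm.T+[398,288.5]
poly(T([(65,42),(65,-42),(-65,-42),(-65,42)]),30,(0,255,255))
poly(T([(-36+22*np.cos(k),22*np.sin(k)) for k in np.linspace(0,6.2,30)]),30,(0,255,255))
poly(T([(54,31.5),(54,-31.5),(0,-31.5),(0,31.5)]),30,(0,255,255))
cv2.imwrite('pics/w5.png',im)
g=snap('scene'); cv2.imwrite('pics/g5raw.png',g['image'])
```

```text
t 21.1 tcp [361.2 292.4 349.3] psi0 25.9 grip 25.9 F [-0.2 -0.1 -0.7] j [ 0.59  0.21  1.81 -0.    1.13  0.14]
  turn 0.1 shift [-0.7, 0.6, 122.8] tilt [-0.002 -0.002 -1.   ]
```

View pics/w5.png

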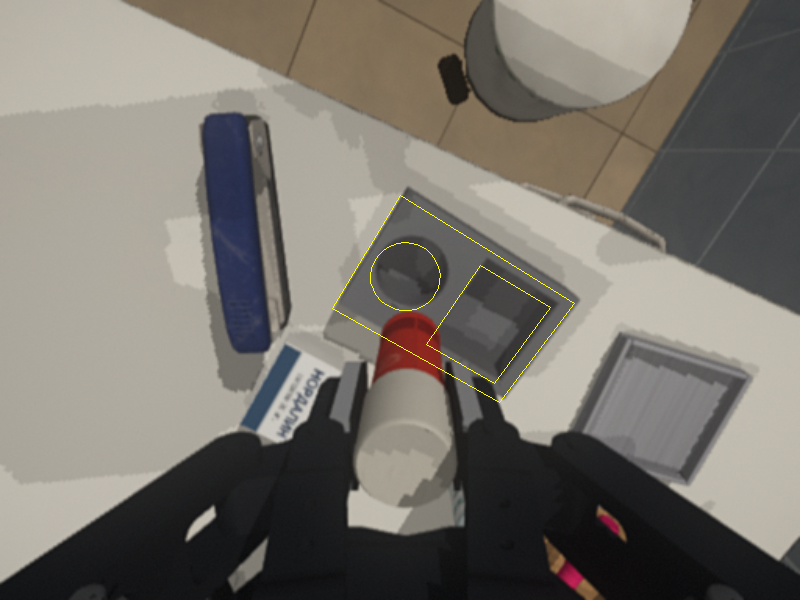

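Emit:
play_rows --moves '[[[0, 0.5, 1.5, 15, 0], [0, 0, 0, 20, 0], [0, 0, 0, 20, 0], [0, 0, 0, 20, 0], [0, 0, 0, 15, 0], [0, 0, 0, 12, 0], [0, 0, 0, 8, 0], [0, 0, 0, 6, 0], [0, 0, 0, 4, 0], [0, 0, 0, 2, 0], [0, 0, 0, 0, 0]]]'

```text
t: 22.3
tcp_pos: [363.2, 293.5, 228.8]
ee_rot: [1.67, 2.661, 0.0]
wrist_force: [-0.9, 0.9, -0.1]
grip_width: 25.3
grasp_force: 39.3
```

Emit:
play_rows --moves '[[[0, 0, 0, 2, 0], [0, 0, 0, 0, 0], [32, 0, 0, 0, 0], [45, 0, 0, 0, 0], [45, 0, 0, 0, 0], [45, 0, 0, 0, 0], [45, 0, 0, -15, 0], [45, 0, 0, -30, 0], [45, 0, 0, -40, 0], [45, 0, 0, -40, 0], [45, 0, 0, -15, 0], [45, 0, 0, 0, 0]]]'

```text
t: 23.5
tcp_pos: [363.8, 294.0, 369.5]
ee_rot: [1.668, 2.659, 0.01]
wrist_force: [0.3, 0.6, -0.0]
grip_width: 45.3
grasp_force: 0.0
```

Run:
```python
from h import *
go(478,172.5,365,25.8)
s=snap('wrist'); g=snap('scene')
cv2.imwrite('pics/w6.png',np.hstack([s['image'][60:300,100:512],cv2.resize(g['image'][135:235,130:260],(312,240),interpolation=cv2.INTER_CUBIC)]))
```

```text
t 23.5 tcp [363.8 294.  369.5] psi0 25.8 grip 45.3 F [ 0.3  0.6 -0. ] j [ 0.59  0.19  1.77 -0.    1.17  0.14]
  turn 0.0 shift [-159.1, 49.9, 4.5] tilt [ 0.006  0.004 -1.   ]
```

View pics/w6.png

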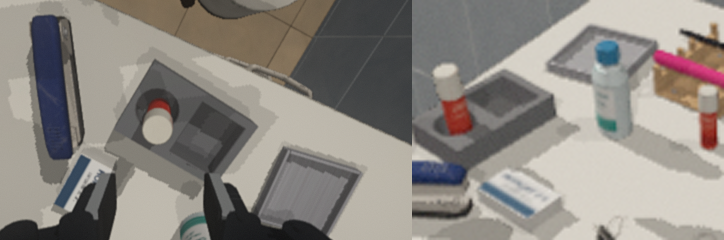

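The glue stick stands in the round hole, with the cap at (158,125) in the left view. Now I look at the gel bottle from overhead to get its yaw.

Emit:
play_rows --moves '[[[60, -31, 7, 0, 0], [60, -31, 7, 0, 0], [60, -31, 7, 0, 0], [60, -31, 7, 0, 0], [60, -31, 7, 0, 0], [60, -31, 7, 0, 0], [60, -31, 7, 0, 0], [60, 0, 0, 0, 0], [60, 0, 0, 0, 0]]]'

```text
t: 24.5
tcp_pos: [501.3, 118.8, 364.6]
ee_rot: [-1.67, -2.657, 0.004]
wrist_force: [-0.4, -0.3, 0.2]
grip_width: 59.7
grasp_force: 0.0
```

```bash
cat > gel.py <<'E'
from h import *
go(480,173,222,25.8)
s=snap('wrist'); print(proj(s,(480,173,106)),proj(s,(480,173,0)))
u,v=[int(k) for k in proj(s,(480,173,89))]
y0=max(0,v-75);x0=max(0,u-100); im=cv2.resize(s['image'][y0:y0+150,x0:x0+200],(800,600),interpolation=cv2.INTER_CUBIC)
def el(yaw,c):
    a=np.radians(yaw)
    for z in(89,):
        pts=[]
        for k in np.linspace(0,6.2,40):
            x,y=19*np.cos(k),23.5*np.sin(k); p=proj(s,(480+x*np.cos(a)-y*np.sin(a),173+x*np.sin(a)+y*np.cos(a),z)); pts.append([(p[0]-x0)*4,(p[1]-y0)*4])
        cv2.polylines(im,[np.array(pts).astype(int)],True,c,1)
el(0,(0,255,255)); el(90,(255,0,255))
print(x0,y0); cv2.imwrite('pics/w7.png',im)
E
python3 gel.py
```

```text
t 24.5 tcp [501.3 118.8 364.6] psi0 25.7 grip 59.7 F [-0.4 -0.3  0.2] j [ 0.15  0.26  1.69  0.    1.2  -0.3 ]
  turn -0.1 shift [58.1, 4.4, 142.6] tilt [-0.005 -0.    -1.   ]
(np.float64(264.40890975077053), np.float64(122.34250382165114)) (np.float64(263.14412809096746), np.float64(114.48214883909586))
164 45
```

View pics/w7.png

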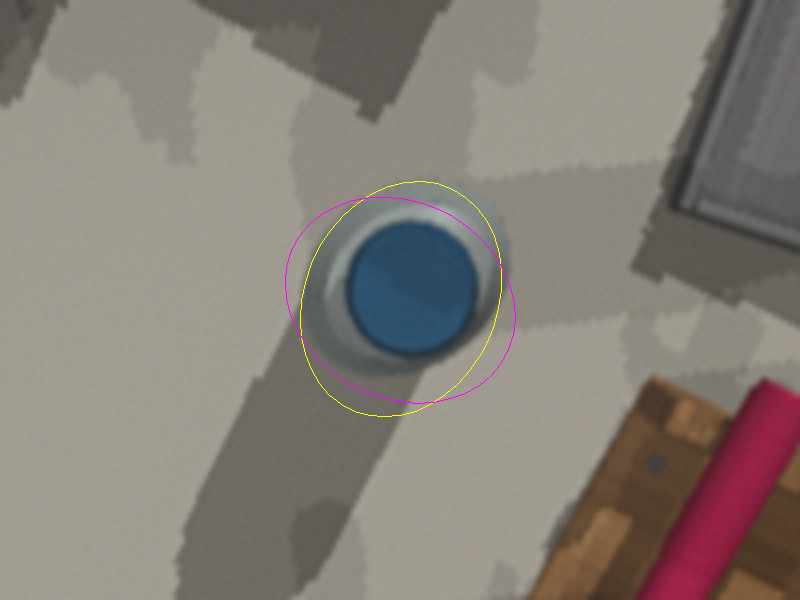

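Run:
```python
from h import *
s=snap('wrist'); im=cv2.GaussianBlur(s['image'],(3,3),0).astype(int)[45:195,164:364]
d=im[...,0]-im[...,2]
for th in(-4,0,4,8):
    m=(d>th).astype(np.uint8); m=cv2.morphologyEx(m,cv2.MORPH_CLOSE,np.ones((5,5)))
    n,l,st,c=cv2.connectedComponentsWithStats(m); i=l[72,103]
    if i==0: print('none');continue
    cn=max(cv2.findContours((l==i).astype(np.uint8),0,1)[0],key=cv2.contourArea); e=cv2.fitEllipse(cn)
    (u,v),ax,a=e; w=ray(s,u+164,v+45,85)
    # long axis is angle a+90 from x in the image
    r=np.radians(a+90); q=ray(s,u+164+10*np.cos(r),v+45+10*np.sin(r),85)-w
    print(th,st[i],np.round(e[0],1),np.round(ax,1),w.round(1),'long dir',np.degrees(np.arctan2(q[1],q[0])).round(1))
```

```text
-4 [  76   46   52   49 1913] [101.1  69.9] [43.1 54.4] [478.5 177.7  85. ] long dir -116.5
0 [  77   47   50   47 1793] [101.3  69.8] [41.7 52.6] [478.6 177.8  85. ] long dir -117.4
4 [  85   51   39   41 1068] [103.3  71.7] [34.8 38.5] [480.7 177.2  85. ] long dir -103.0
8 [ 86  55  35  36 982] [102.7  72.5] [33.7 35.2] [480.5 176.4  85. ] long dir -81.1
```

Emit:
play_rows --moves '[[[62, 0, 0, 0, 7.53], [62, 0, 0, 0, 7.53], [62, 0, 0, 0, 7.53], [62, 0, 0, 0, 7.53], [62, 0, 0, 0, 7.53], [62, 0, 0, 0, 7.53], [62, 0, 0, 0, 7.53], [62, 13.5, -15, 0, 0], [62, 13.5, -15, 0, 0], [62, 13.5, -15, 0, 0], [62, 0, 0, 0, 0], [62, 0, 0, 0, 0]]]'

```text
t: 25.8
tcp_pos: [479.0, 176.7, 366.5]
ee_rot: [2.675, 1.647, -0.001]
wrist_force: [-0.1, 0.1, -0.3]
grip_width: 61.9
grasp_force: 0.0
```

Run:
```python
from h import *
go(479.5,175.5,222,-27)
s=snap('wrist'); im=s['image'].astype(int); m=((im[...,0]-im[...,2])>40).astype(np.uint8)
n,l,st,c=cv2.connectedComponentsWithStats(m)
for i in range(1,n):
    if st[i,4]>300: x,y,w,h,a=st[i]; print(st[i],ray(s,x+w/2,y+h/2,103).round(1))
```

```text
t 25.8 tcp [479.  176.7 366.5] psi0 -26.8 grip 61.9 F [-0.1  0.1 -0.3] j [ 0.27  0.25  1.69 -0.    1.2   0.74]
  turn 0.2 shift [-0.8, 1.0, 144.5] tilt [-0.001 -0.001 -1.   ]
[245 177  29  33 725] [480.2 178.2 103. ]
```

Emit:
play_rows --moves '[[[62, 0, 0.5, 15, 0], [62, 0, 0, 25, 0], [62, 0, 0, 25, 0], [62, 0, 0, 25, 0], [62, 0, 0, 20, 0], [62, 0, 0, 15, 0], [62, 0, 0, 10, 0], [62, 0, 0, 6, 0], [62, 0, 0, 4, 0], [62, 0, 0, 0, 0], [62, 0, 0, 0, 0]]]'

```text
t: 26.95
tcp_pos: [480.6, 175.7, 222.2]
ee_rot: [2.677, 1.643, 0.002]
wrist_force: [-0.1, 0.3, 0.3]
grip_width: 62.0
grasp_force: 0.0
```

Emit:
play_rows --moves '[[[30, 0, 0, 0, 0], [30, 0, 0, 0, 0], [30, 0, 0, 0, 0], [30, 0, 0, 0, 0], [30, 0, 0, 0, 0], [30, 0, 0, -10, 0], [30, 0, 0, -25, 0], [30, 0, 0, -35, 0], [30, 0, 0, -35, 0], [30, 0, 0, -30, 0], [30, 0, 0, -10, 0], [30, 0, 0, 0, 0]]]'

```text
t: 28.15
tcp_pos: [480.6, 175.8, 368.3]
ee_rot: [2.676, 1.643, 0.006]
wrist_force: [-0.4, -0.5, -0.9]
grip_width: 36.1
grasp_force: 40.4
```

Run:
```python
from h import *
go(425.5,286.5,365,-5.6)
```

```text
t 28.1 tcp [480.6 175.8 368.3] psi0 -26.9 grip 36.1 F [-0.4 -0.5 -0.9] j [ 0.27  0.25  1.69 -0.    1.2   0.74]
  turn -21.3 shift [104.8, -65.7, 3.3] tilt [ 0.004  0.001 -1.   ]
```

Emit:
play_rows --moves '[[[30, 0, 0, 0, -7.1], [30, 0, 0, 0, -7.1], [30, 0, 0, 0, -7.1], [30, 26.2, -16.4, 0, 0], [30, 26.2, -16.4, 0, 0], [30, 26.2, -16.4, 0, 0], [30, 26.2, -16.4, 0, 0], [30, 0, 0, 0, 0], [30, 0, 0, 0, 0]]]'

```text
t: 29.05
tcp_pos: [424.4, 286.5, 364.7]
ee_rot: [-2.325, -2.112, 0.006]
wrist_force: [0.8, 0.5, -1.3]
grip_width: 35.9
grasp_force: 40.4
```

Run:
```python
from h import *
go(425.5,286.5,227,-5.6)
s=snap('wrist'); im=cv2.resize(s['image'],(800,600)).copy()
def poly(pts,z,c):
    cv2.polylines(im,[np.array([np.array(proj(s,(*p,z)))*1.5625 for p in pts]).astype(int)],True,c,1)
a=np.radians(-5.6); Rm=np.array([[np.cos(a),-np.sin(a)],[np.sin(a),np.cos(a)]]); T=lambda q:np.array(q)@Rm.T+[398,288.5]
poly(T([(65,42),(65,-42),(-65,-42),(-65,42)]),30,(0,255,255))
poly(T([(54,31.5),(54,-31.5),(0,-31.5),(0,31.5)]),30,(0,255,255))
p=status.read_state()['tcp_pos']
poly([(p[0],p[1]+k) for k in (-40,40)],5,(0,255,0))
cv2.imwrite('pics/w8.png',im)
```

```text
t 29.1 tcp [424.4 286.5 364.7] psi0 -5.5 grip 35.9 F [ 0.8  0.5 -1.3] j [ 0.51  0.26  1.69 -0.    1.2   0.61]
  turn 0.1 shift [0.1, 1.1, 137.7] tilt [-0.003 -0.002 -1.   ]
```

View pics/w8.png

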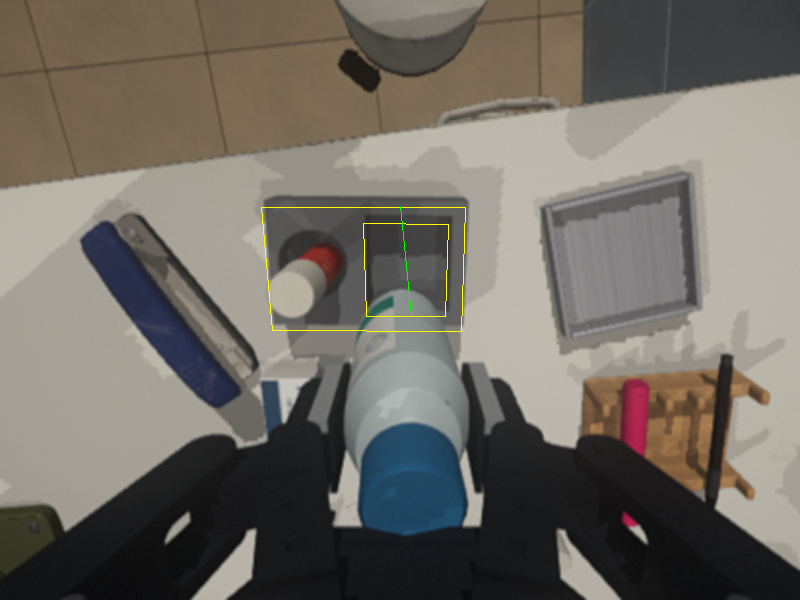

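Emit:
play_rows --moves '[[[30, 1, 1, 15, 0], [30, 0, 0, 22, 0], [30, 0, 0, 22, 0], [30, 0, 0, 20, 0], [30, 0, 0, 15, 0], [30, 0, 0, 12, 0], [30, 0, 0, 10, 0], [30, 0, 0, 8, 0], [30, 0, 0, 6, 0], [30, 0, 0, 4, 0], [30, 0, 0, 2, 0], [30, 0, 0, 0, 0]]]'

```text
t: 30.3
tcp_pos: [426.4, 287.4, 230.7]
ee_rot: [2.327, 2.11, 0.0]
wrist_force: [0.8, 0.5, -1.5]
grip_width: 36.3
grasp_force: 40.3
```

Emit:
play_rows --moves '[[[30, 0, 0, 2, 0], [30, 0, 0, 1.5, 0], [30, 0, 0, 0, 0], [42, 0, 0, 0, 0], [50, 0, 0, 0, 0], [50, 0, 0, 0, 0], [50, 0, 0, 0, 0], [50, 0, 0, -15, 0], [50, 0, 0, -30, 0], [50, 0, 0, -40, 0], [50, 0, 0, -40, 0], [50, 0, 0, -10, 0], [50, 0, 0, 0, 0]]]'

```text
t: 31.6
tcp_pos: [426.9, 287.6, 364.3]
ee_rot: [2.327, 2.109, 0.008]
wrist_force: [0.2, -0.1, 0.2]
grip_width: 50.0
grasp_force: 0.0
```

Run:
```python
from h import *
go(491,-79,320,-4)
s=snap('scene')
for n in('gel_bottle','glue_stick','bottle_stand'):
    for d in eyes.recognise('scene',n):
        e=np.array(d['extent'])*[512,384,512,384]; print(n,round(d['confidence'],2),e.round())
print('pred gel top/foot',proj(s,(426,287,111)),proj(s,(426,287,5)))
```

```text
t 31.6 tcp [426.9 287.6 364.3] psi0 -5.6 grip 50.0 F [ 0.2 -0.1  0.2] j [ 0.51  0.26  1.69 -0.    1.19  0.61]
  turn -1.6 shift [-361.2, 89.5, 44.3] tilt [ 0.004  0.002 -1.   ]
gel_bottle 0.55 [165. 165.  25.  38.]
glue_stick 0.79 [331. 285.  20.  37.]
glue_stick 0.7 [252. 185.   8.  31.]
glue_stick 0.57 [145. 177.  20.  31.]
bottle_stand 0.92 [158. 186.  59.  43.]
pred gel top/foot (np.float64(163.30500478304845), np.float64(148.33401708946732)) (np.float64(169.53727112942858), np.float64(182.3876220429077))
```

Emit:
play_rows --moves '[[[45, 0, 0, 0, -1.6], [45, -33, 8.1, 4, 0], [45, -33, 8.1, 4, 0], [45, -33, 8.1, 4, 0], [45, -33, 8.1, 4, 0], [45, -33, 8.1, 4, 0], [45, -33, 8.1, 4, 0], [45, -33, 8.1, 4, 0], [45, -33, 8.1, 4, 0], [45, -33, 8.1, 4, 0], [45, -33, 8.1, 4, 0], [45, -31, 8.1, 4, 0], [45, 0, 0, 0, 0], [45, 0, 0, 0, 0]]]'

```text
t: 33.2
tcp_pos: [489.7, -79.5, 317.1]
ee_rot: [-2.297, -2.139, 0.002]
wrist_force: [-0.5, -0.4, -0.1]
grip_width: 45.2
grasp_force: 0.0
```

Run:
```python
from h import *
go(491,-79,177,-4)
s=snap('wrist'); im=s['image'].astype(int)
u,v=proj(s,(491,-79,10)); print(u,v)
m=(im.max(2)-im.min(2)>40).astype(np.uint8); m=cv2.morphologyEx(m,cv2.MORPH_CLOSE,np.ones((5,5)))
n,l,st,c=cv2.connectedComponentsWithStats(m)
for i in range(1,n):
    if st[i,4]>150:
        ys,xs=np.where(l==i); w=np.array([ray(s,x,y,11)[:2] for x,y in zip(xs,ys)],np.float32); print(st[i],cv2.minAreaRect(w))
```

```text
t 33.2 tcp [489.7 -79.5 317.1] psi0 -4.1 grip 45.2 F [-0.5 -0.4 -0.1] j [-0.25  0.29  1.79  0.    1.07 -0.18]
  turn -0.1 shift [0.6, 1.3, 140.1] tilt [-0.002  0.001 -1.   ]
260.3984221735963 180.93789062915505
[260   0  22  13 187] ((509.3851318359375, 65.73538970947266), (8.490120887756348, 16.757465362548828), 85.85152435302734)
[ 385   73   87   84 4085] ((642.4890747070312, -28.94473648071289), (64.93090057373047, 49.91423034667969), 30.292415618896484)
[252 150  19  37 636] ((492.41424560546875, -66.6172103881836), (34.35251998901367, 16.69814109802246), 85.46067810058594)
[ 80 222  42  36 728] ((327.1108703613281, -130.64599609375), (30.021501541137695, 42.71626663208008), 28.003984451293945)
[373 367  33  17 323] ((625.4547119140625, -324.14508056640625), (24.050588607788086, 38.23517608642578), 85.97096252441406)
```

Emit:
play_rows --moves '[[[45, 1.5, 1.7, 15, 0], [45, 0, 0, 25, 0], [45, 0, 0, 25, 0], [45, 0, 0, 25, 0], [45, 0, 0, 20, 0], [45, 0, 0, 14, 0], [45, 0, 0, 9, 0], [45, 0, 0, 5, 0], [45, 0, 0, 2, 0], [45, 0, 0, 0, 0], [45, 0, 0, 0, 0]]]'

```text
t: 34.35
tcp_pos: [492.1, -77.7, 178.8]
ee_rot: [2.297, 2.142, 0.001]
wrist_force: [-0.3, 0.6, -0.1]
grip_width: 45.2
grasp_force: 0.0
```

Emit:
play_rows --moves '[[[5, 0, 0, 0, 0], [5, 0, 0, 0, 0], [5, 0, 0, 0, 0], [5, 0, 0, 0, 0], [5, 0, 0, 0, 0], [5, 0, 0, -10, 0], [5, 0, 0, -25, 0], [5, 0, 0, -35, 0], [5, 0, 0, -35, 0], [5, 0, 0, -25, 0], [5, 0, 0, -10, 0], [5, 0, 0, 0, 0]]]'

```text
t: 35.55
tcp_pos: [492.1, -77.8, 319.8]
ee_rot: [2.296, 2.14, 0.003]
wrist_force: [0.7, -0.3, -0.7]
grip_width: 16.2
grasp_force: 39.3
```

Run:
```python
from h import *
go(573,271,320,7.6)
```

```text
t 35.5 tcp [492.1 -77.8 319.8] psi0 -4.0 grip 16.2 F [ 0.7 -0.3 -0.7] j [-0.24  0.29  1.78  0.    1.07 -0.17]
  turn -11.6 shift [335.0, 126.3, -0.2] tilt [ 0.004 -0.001 -1.   ]
```

Emit:
play_rows --moves '[[[5, 0, 0, 0, -5.8], [5, 0, 0, 0, -5.8], [5, 30.5, 11.5, 0, 0], [5, 30.5, 11.5, 0, 0], [5, 30.5, 11.5, 0, 0], [5, 30.5, 11.5, 0, 0], [5, 30.5, 11.5, 0, 0], [5, 30.5, 11.5, 0, 0], [5, 30.5, 11.5, 0, 0], [5, 30.5, 11.5, 0, 0], [5, 30.5, 11.5, 0, 0], [5, 30.5, 11.5, 0, 0], [5, 30.5, 11.5, 0, 0], [5, 0, 0, 0, 0], [5, 0, 0, 0, 0]]]'

```text
t: 37.05
tcp_pos: [572.2, 272.0, 315.7]
ee_rot: [-2.067, -2.364, 0.006]
wrist_force: [0.5, -0.1, -0.5]
grip_width: 16.2
grasp_force: 39.3
```

Emit:
play_rows --moves '[[[5, 0, 0, 15, 0], [5, 0, 0, 25, 0], [5, 0, 0, 25, 0], [5, 0, 0, 25, 0], [5, 0, 0, 15, 0], [5, 0, 0, 10, 0], [5, 0, 0, 8, 0], [5, 0, 0, 5, 0], [5, 0, 0, 3, 0], [5, 0, 0, 0, 0], [5, 0, 0, 0, 0]]]'

```text
t: 38.15
tcp_pos: [573.1, 271.7, 187.8]
ee_rot: [2.069, 2.363, 0.002]
wrist_force: [-0.5, 0.7, 0.3]
grip_width: 16.2
grasp_force: 39.3
```

Emit:
play_rows --moves '[[[5, 0, 0, 2.5, 0], [5, 0, 0, 1.5, 0], [5, 0, 0, 0, 0], [25, 0, 0, 0, 0], [38, 0, 0, 0, 0], [38, 0, 0, 0, 0], [38, 0, 0, 0, 0], [38, 0, 0, -15, 0], [38, 0, 0, -30, 0], [38, 0, 0, -40, 0], [38, 0, 0, -40, 0], [38, 0, 0, -25, 0], [38, 0, 0, -25, 0], [38, -40, 0, 0, 0], [38, -40, 0, 0, 0], [38, -40, 0, 0, 0], [38, -40, 0, 0, 0], [38, 0, 0, 0, 0], [38, 0, 0, 0, 0]]]'

```text
t: 40.05
tcp_pos: [594.0, 112.0, 358.3]
ee_rot: [-2.072, -2.361, -0.0]
wrist_force: [-0.2, 0.6, -0.4]
grip_width: 38.1
grasp_force: 0.0
```

Run:
```python
from h import *
g=snap('scene'); w=snap('wrist')
a=cv2.resize(g['image'][120:240,110:310],(500,300),interpolation=cv2.INTER_CUBIC); b=cv2.resize(w['image'],(400,300))
cv2.imwrite('pics/end.png',np.vstack([a,np.pad(b,((0,0),(0,100),(0,0)))]))
```

```text
(no output)
```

View pics/end.png

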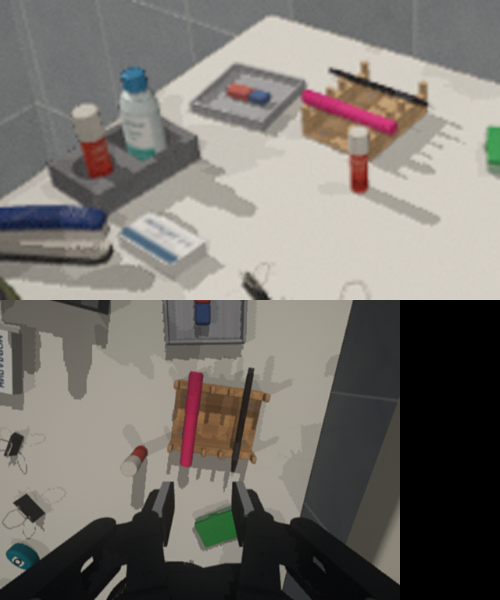

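The final view shows everything placed: the glue stick at (95,140), the gel bottle at (143,115), the eraser at (248,94), the highlighter at (350,110) and the pen at (380,87). The gripper is open and clear of all of it.

```bash
python3 -c "
from rig import arm; print(arm.finish_job())"
```

```text
the job is handed in; nothing more can be done
None
```

The job is done and handed in at about 40 s. The last pictures show the pen and highlighter in their lanes, the glue stick and gel bottle upright in their holes, and the eraser in the dish. The carton and clip box were left where they were, and the gripper is open and clear.

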